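Unlock the portable hob with its two round keys and switch it on

ROBOT

A 6-joint arm with a two-finger parallel gripper is mounted at the origin on a cart in front of the work surface, level with it; the furniture and walls round the work are solid. World frame = base frame: x ahead of the robot, y to its left, z up, the work surface at z = 0. Lengths are in m, angles in rad, forces in N, time in s.
With the tool pointing down it reaches from about 0.25 to 0.775 m from the base axis. Payload 4 kg.
Tool frame: the origin (TCP) lies between the finger pads; the fingertips stand 14 mm ahead of it and the grasp point (between the pads) lies 5 mm behind it (robot.tips_ahead is the distance from the TCP to the fingertips, in m); z points along the fingers, y is the direction in which the jaws open and shut (so a half turn about z gives the same grasp; the last joint's range is limited). The gripper opens to 94 mm and grips with 3 to 60 N. Pads are 16 mm wide; open, the fingers measure 119 mm over their backs; the gripper's body (75 mm by 177 mm) begins 78 mm behind the grasp point.
Start: joints at [-1.451, 0.087, 1.371, -0, 1.684, -0.103], TCP at [0.122, -0.536, 0.193] pointing down, gripper open.
Joint ranges: [-3.1, 3.1], [-0.76, 2.03], [0.27, 2.55], [-1.08, 4.22], [0.17, 2.65], [-2.57, 2.57]. Speed limits (rad/s): [2.79, 2.79, 3.14, 3.14, 3.14, 3.14].

INTERFACE

Orientations are given as [roll, pitch, yaw] about the fixed x, y, z axes, in that order (R = Rz(yaw) Ry(pitch) Rx(roll)).
In Python, from bench import robot, optics, job gives the robot as it stands.
- The arm moves only by the tool apply_moves, never from a script. Its argument "moves" is a list of rows, each a list of 3 entries, a list of its own where there are three numbers: the shift along the tool's x, y, z in cm, then the turn, a rotation vector about the tool's x, y, z in rad, then the opening, from 0 (shut) to 1 (fully open). In form: [[[tx, ty, tz], [rx, ry, rz], grip], ...]. A call has exactly 10 rows; each row is the pose to reach, as a shift and turn from the pose commanded when the call began, along the tool's axes at that moment; what a row does not reach only later rows make up. A row lasts 1/12 s, in which the tool goes at most 41.7 mm and 7.16 degrees, less where a joint would pass 70% of its speed; a pose out of reach is approached as far as the arm can. A call with a gripper value outside its range is refused whole. The fingers move at their own pace and stop on an object; the grip force is fixed at half the most. Time passes only in rows, so rows that repeat a pose let the fingers close, or fill a call up. It gives the time, the measured TCP pose, the force and the opening at its end, in the units of the state.
- robot.get_obs(): the state, without advancing time (a new reading comes with each control period).
- optics.snapshot(name): name is "side" or "top"; returns the picture (384x512x3 uint8, red, green, blue); there is no depth.
- optics.get_calibration(name): a dict with "fx", "fy", "cx", "cy" (pixels), "rvec" (rotation vector, rad) and "tvec" (3), from world to camera coordinates, as OpenCV has them. Camera axes: x right, y down, z forward; pixel columns grow to the right and rows downward; lengths in m; the calibration is good to about 2 mm. A picture is of the moment at which its call begins. get_calibration takes no time and is no camera call.
- job.close_job(): hands the job in, once; it reports no verdict.
The state is a dict: "time": time; "joint_positions": joint angles; "qvel": joint speeds; "joint_torque": joint torques, N m; "tool_pos": TCP position; "ee_rot": TCP orientation; "wrist_force": force on the tool from outside, world axes, zero at the start; "wrist_torque": the same for the moment, N m; "width": finger opening in m.
Only numpy, scipy, OpenCV 4.12 (cv2) and the standard library are available. Lean on these libraries where they do the work, as an engineer would, in place of code of your own. Each camera call takes 0.05 s, during which the arm holds its last target.

TASK

The portable hob on the worktop is child-locked. With the two fingertips press its two round lock keys down together and hold them down for at least three seconds, let both come up again, and then press the long key at the end of the same row all the way down so that it stays down and the hob is on. Only press: do not press the square keys, and leave the pan and everything standing around the hob where it is.

Things in the scene. Friction and masses are not known exactly. Their poses are not given: they have to be found in the camera images.
- hob: White portable hob, 290 (x) x 280 (y) x 57 mm, black glass top, fixed on the worktop. Origin: centre of its underside; x points to its back, y to its left, z up. Along the front edge an aluminium strip (surface 53 mm high) carries five grey keys in a row along y, 109 mm in front of the origin; from left: square, square, round, round, long. Keys stand 9 mm proud and move straight down 6 mm.
- lock_left_top (a point): Centre of the top face of the left round lock key (26 mm diameter, 62 mm above the worktop when up; 56 mm between the centres of the two round keys, 30 mm free gap between them). Moves with the key.
- lock_right_top (a point): Centre of the top face of the right round lock key, the same size and height. Moves with the key.
- lock_left (a joint): Travel of the left round key, m: 0 up, 0.006 fully down. Spring key: begins to move at 1 N, fully down at 4 N, comes up when let go. It counts as down from 0.004; one round key must never go down by itself.
- lock_right (a joint): The same for the right round key.
- power_top (a point): Centre of the top face of the long on/off key (36 mm along the row, 18 mm across, 62 mm above the worktop when up), at the right end of the row, 70 mm from the right round key's centre. Moves with the key.
- power (a joint): Travel of the long key, m: 0 up (off), 0.006 fully down (on). It has no spring: it moves at about 2.5 N and stays where it is left. It counts as on from 0.004. It must still be up while the lock keys are being held.
- level_a_top (a point): Top centre of the outer (left) square level key, 16 x 16 mm, 80 mm left of the left round key's centre; not to be pressed.
- level_b_top (a point): Top centre of the inner square level key, 16 x 16 mm, 50 mm left of the left round key's centre; not to be pressed.
- level_a (a joint): Travel of the outer square key, m: 0 up, 0.006 fully down, spring; leave it up.
- level_b (a joint): Travel of the inner square key, m: 0 up, 0.006 fully down, spring; leave it up.
- pan: Low dark frying pan, loose on the glass, 172 mm across the rim, 40 mm high (rim 97 mm above the worktop). Origin: centre of its underside; its 205 mm long handle (from the centre) points along its +x, backwards and to the left. Rim at least 55 mm behind the keys' centres. Leave it.
- salt_shaker: Glass salt shaker, 44 mm across, 90 mm high, loose beside the hob. Origin: centre of its underside. Leave it.
- jam_jar: Jam jar, 62 mm across, 99 mm high, loose beside the hob. Origin: centre of its underside. Leave it.
- lemon_a: Lemon, 71 x 53 x 51 mm, loose beside the hob. Origin: centre of its underside. Leave it.
- pepper_mill: Dark wooden pepper mill, 58 mm across, 150 mm high, loose beside the hob. Origin: centre of its underside. Leave it.

How it is judged:
On the way, in this order (a step that is already met when the one before it is completed fails the run):
1. both round lock keys held down together by the fingers for the lock time, with the long key still up (value of joint each of lock_left, lock_right above 0.004 m and value of joint power below 0.002 m and contact force between the fingers and hob above 2 N), for 2.5 s.
2. both round keys let up again (value of joint each of lock_left, lock_right below 0.0015 m), for 0.1 s.
3. long key pressed down, round keys up (all of step 2 and value of joint power above 0.004 m), for 0.1 s.
At the end, for the whole second after the job is handed in: The long key stays down (at least 4 of 6 mm), both round keys and both square keys are up (within 1.5 mm), the pan is within 15 mm and every bystander within 20 mm of where it started, at rest (all of step 3 and value of joint each of level_a, level_b below 0.0015 m and distance of pan from where it was at the start of the episode below 0.015 m and linear speed of pan below 0.01 m/s and distance of each of salt_shaker, jam_jar, lemon_a, pepper_mill from where it was at the start of the episode below 0.02 m); the robot touches nothing.
It fails at once if one round key pressed down by itself ((value of joint lock_left above 0.0045 m and value of joint lock_right below 0.001 m) or (value of joint lock_right above 0.0045 m and value of joint lock_left below 0.001 m)).
It fails at once if a square key pressed (value of joint any of level_a, level_b above 0.003 m).
It fails at once if pan shifted or lifted (distance of pan from where it was at the start of the episode above 0.015 m).
It fails at once if something standing around the hob shifted or lifted (distance of any of salt_shaker, jam_jar, lemon_a, pepper_mill from where it was at the start of the episode above 0.02 m).
It also fails if it takes over 51 s, if anything falls off the work surface, if the arm or the gripper's body presses on something with over 40 N, if the wrist force passes 120 N, or if a joint passes its speed limit or range.

## Working session

There is one attempt and no reset: what is moved stays moved. The work goes in short steps, Python scripts to look and compute and a tool call to move; the robot and the scene stay as the last step left them, time stands still between calls to the robot, and variables do not carry over. Pictures are saved under pics/ and viewed, and the job is handed in when it is done.

Besides the shell and the picture viewer there is one more tool, called as name(argument=value, ...), one argument or row to a line, values as JSON. apply_moves: Moves the arm, as the interface text tells. Its arguments: {"type":"object","properties":{"moves":{"type":"array"}},"required":["moves"]}

```bash
mkdir -p pics; ls
python3 - <<'E'
from bench import robot, optics, job
import cv2
print(robot.get_obs())
for n in("side","top"):
    im=optics.snapshot(n); cv2.imwrite(f"pics/{n}0.png",im[:,:,::-1]); print(n,optics.get_calibration(n))
E
```

```text
pics
{'time': 0.0, 'joint_positions': array([-1.45109276e+00,  8.79649667e-02,  1.37222890e+00, -4.31144564e-05,
        1.68359684e+00, -1.03108609e-01]), 'qvel': array([ 0.0010552 ,  0.00078724, -0.00096261,  0.00060519, -0.00158204,
       -0.00029537]), 'joint_torque': array([-8.65540969e-04, -3.40181351e+01, -3.02428401e+01,  7.16228387e-02,
        3.30705440e-02, -1.61368580e-04]), 'tool_pos': array([ 0.12144252, -0.53584116,  0.19221163]), 'ee_rot': array([-3.13940186e+00, -1.83613610e-04,  2.22807167e-01]), 'wrist_force': array([-0.17450132,  0.07601823,  0.18305365]), 'wrist_torque': array([-0.00139346, -0.00741218,  0.0561676 ]), 'width': 0.0939280327749547}
side {'fx': 414.8603149093285, 'fy': 414.8603149093285, 'cx': 254.2499413137792, 'cy': 187.96662770478355, 'rvec': array([ 0.39263528, -2.75120127,  1.21621022]), 'tvec': array([0.58308942, 0.13517312, 0.92502795])}
top {'fx': 355.84720348287783, 'fy': 355.84720348287783, 'cx': 253.01583337354475, 'cy': 190.4473862764043, 'rvec': array([ 2.17897214, -2.14621323,  0.07031278]), 'tvec': array([0.03574199, 0.58895544, 0.8846024 ])}
```

```bash
sleep 1; ls pics
```

```text
side0.png
top0.png
```

View pics/side0.png

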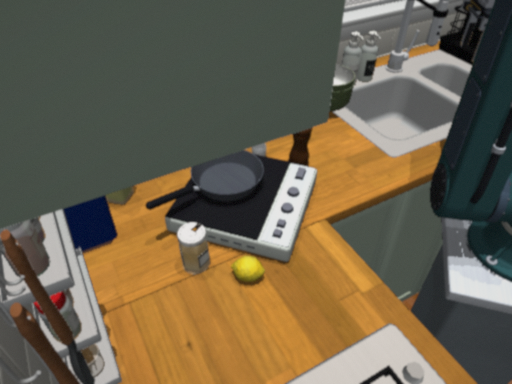

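View pics/top0.png

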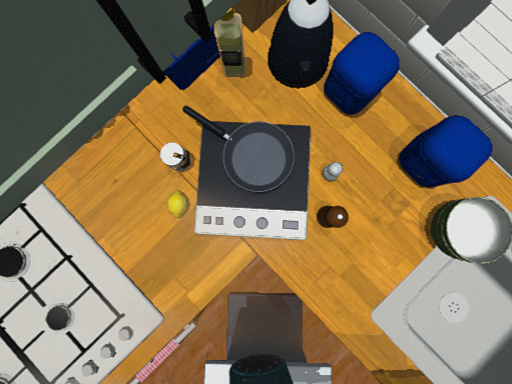

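```bash
cat > h.py <<'E'
import numpy as np, cv2
from bench import robot, optics, job
def proj(n,P):
    c=optics.get_calibration(n);K=np.array([[c['fx'],0,c['cx']],[0,c['fy'],c['cy']],[0,0,1]])
    return cv2.projectPoints(np.array(P,float).reshape(-1,1,3),c['rvec'],c['tvec'],K,None)[0].reshape(-1,2)
def back(n,uv,z):
    c=optics.get_calibration(n);R=cv2.Rodrigues(c['rvec'])[0]
    C=-R.T@c['tvec']
    out=[]
    for u,v in np.atleast_2d(uv):
        d=R.T@np.array([(u-c['cx'])/c['fx'],(v-c['cy'])/c['fy'],1]);out.append(C+d*(z-C[2])/d[2])
    return np.array(out)
E
python3 - <<'E'
from h import *
for n in("side","top"):
    c=optics.get_calibration(n);print(n,-cv2.Rodrigues(c['rvec'])[0].T@c['tvec'], proj(n,[[0,0,0],[.122,-.536,.19]]))
im=cv2.imread('pics/top0.png')[195:245,185:320]
cv2.imwrite('pics/topc.png',cv2.resize(im,None,fx=5.9,fy=5.9,interpolation=cv2.INTER_CUBIC))
im=cv2.imread('pics/side0.png')[150:270,220:330]
cv2.imwrite('pics/sidec.png',cv2.resize(im,None,fx=5,fy=5,interpolation=cv2.INTER_CUBIC))
E
```

```text
side [0.39982409 0.7321853  0.71971324] [[515.75626543 248.58962007]
 [466.58425162  58.68368692]]
top [0.50593719 0.02060508 0.93502427] [[267.39369087 427.36529055]
 [545.33736231 425.69784899]]
```

```bash
ls pics
```

```text
side0.png
sidec.png
top0.png
topc.png
```

View pics/topc.png

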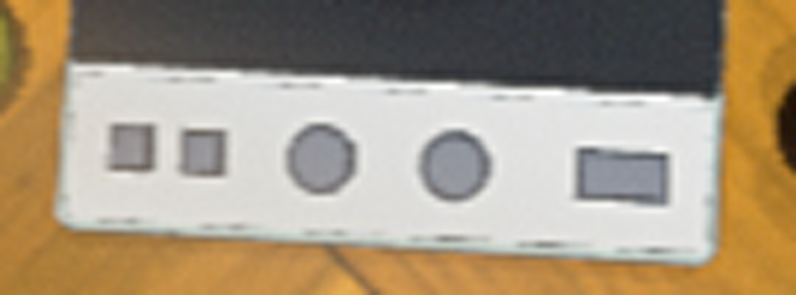

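View pics/sidec.png

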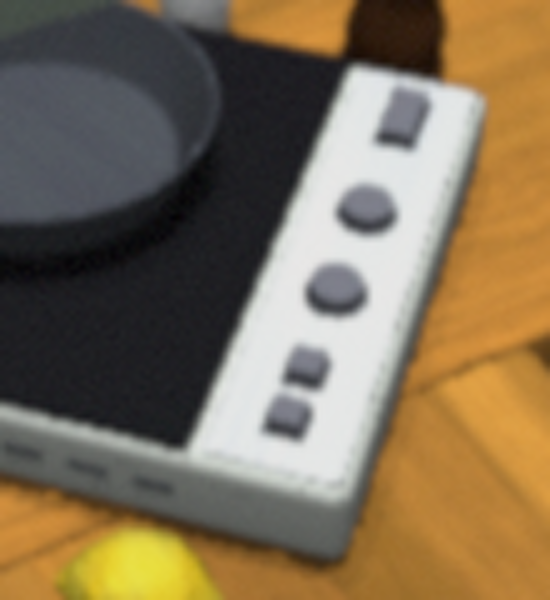

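Run:
```python
from h import *
t=np.array([[132,147],[203,153],[321,158],[456,165],[622,175]],float);t=(t+.5)/5.9-.5+[185,195]
s=np.array([[290,410],[308,362],[336,285],[367,205],[408,113]],float);s=(s+.5)/5-.5+[220,150]
from scipy.optimize import least_squares
off=np.array([80,50,0,-56,-126])/1000
def P(p): x,y,a=p; return np.c_[x-np.sin(a)*off,y+np.cos(a)*off,np.full(5,.062)]
for n,q in(("top",t),("side",s)):
    B=back(n,q,.062);print(n,B.round(4).tolist(),np.linalg.norm(np.diff(B,axis=0),axis=1).round(4))
    r=least_squares(lambda p:(P(p)-B)[:,:2].ravel(),[.4,0,0]);print(r.x,(r.fun*1000).round(1))
    print(P(r.x).round(4).tolist())
```

```text
top [[0.512, 0.1556, 0.062], [0.51, 0.126, 0.062], [0.5087, 0.0768, 0.062], [0.5068, 0.0208, 0.062], [0.5038, -0.0478, 0.062]] [0.0297 0.0491 0.056  0.0687]
[ 0.50866028  0.07668254 -0.03842629] [-0.3  1.   0.6  0.7 -0.1 -0.1 -0.3 -0.1  0.1 -1.5]
[[0.5117, 0.1566, 0.062], [0.5106, 0.1266, 0.062], [0.5087, 0.0767, 0.062], [0.5065, 0.0207, 0.062], [0.5038, -0.0492, 0.062]]
side [[0.5112, 0.1553, 0.062], [0.5102, 0.1262, 0.062], [0.5091, 0.0768, 0.062], [0.5069, 0.021, 0.062], [0.5016, -0.0501, 0.062]] [0.0291 0.0494 0.0559 0.0713]
[ 0.50825218  0.07621841 -0.04473205] [ 0.7  0.9  0.2 -0.1 -0.8 -0.6 -1.1 -0.7  1.   0.5]
[[0.5118, 0.1561, 0.062], [0.5105, 0.1262, 0.062], [0.5083, 0.0762, 0.062], [0.5057, 0.0203, 0.062], [0.5026, -0.0497, 0.062]]
```

```bash
cat >> h.py <<'E'
from scipy.spatial.transform import Rotation as Rn
def plan(pos,yaw):
    o=robot.get_obs();R=Rn.from_euler('xyz',o['ee_rot']);T=Rn.from_euler('xyz',[np.pi,0,yaw])
    print('t',o['time'],'pos',o['tool_pos'].round(4),'rot',o['ee_rot'].round(4),'w',o['width'].round(4),'F',o['wrist_force'].round(2))
    print('shift cm',(R.inv().apply(np.array(pos)-o['tool_pos'])*100).round(2),'turn',(R.inv()*T).as_rotvec().round(4))
E
python3 - <<'E'
from h import *
print(back('top',[[338,216]],.15),back('top',[[330,216]],.0))
plan([.507,.0485,.21],-.041)
E
```

```text
[[ 0.52366217 -0.14553316  0.15      ]] [[ 0.52672112 -0.15653344  0.        ]]Traceback (most recent call last):
  File "<stdin>", line 3, in <module>
  File "h.py", line 16, in plan
    print('t',o['time'],'pos',o['tool_pos'].round(4),'rot',o['ee_rot'].round(4),'w',o['width'].round(4),'F',o['wrist_force'].round(2))
                                                                                    ^^^^^^^^^^^^^^^^
AttributeError: 'float' object has no attribute 'round'
```

```bash
sed -i "s/o\['width'\].round(4)/round(o['width'],4)/" h.py
python3 - <<'E'
from h import *
plan([.507,.0485,.21],-.041)
E
```

```text
t 0.1 pos [ 0.1215 -0.5359  0.1923] rot [-3.1397e+00 -2.0000e-04  2.2280e-01] w 0.094 F [ 0.69 -0.04  1.18]
shift cm [ 50.51 -48.48  -1.66] turn [-1.900e-03  1.000e-04  2.638e-01]
```

apply_moves(
  moves=[
    [[2.5,-2.4,-2],[0,0,0.03],0.463],
    [[5,-4.8,-4],[0,0,0.05],0.463],
    [[7.5,-7.2,-4],[0,0,0.08],0.463],
    [[10,-9.6,-4],[0,0,0.1],0.463],
    [[12.5,-12,-4],[0,0,0.13],0.463],
    [[15,-14.4,-4],[0,0,0.16],0.463],
    [[17.5,-16.8,-4],[0,0,0.18],0.463],
    [[20,-19.2,-4],[0,0,0.2],0.463],
    [[22.5,-21.6,-4],[0,0,0.23],0.463],
    [[25,-24,-4],[0,0,0.264],0.463],
  ],
)

```text
time: 0.93
tool_pos: [0.3127, -0.2454, 0.233]
ee_rot: [-3.141, 0.0, -0.043]
wrist_force: [1.1, -0.5, 0.4]
width: 0.0437
```

Run:
```python
from h import *
plan([.507,.0485,.19],-.041)
```

```text
t 0.9333 pos [ 0.3127 -0.2454  0.233 ] rot [-3.1414e+00  2.0000e-04 -4.3200e-02] w 0.0437 F [ 1.09 -0.53  0.41]
shift cm [ 18.15 -30.2    4.3 ] turn [-0.0002  0.0002 -0.0022]
```

apply_moves(
  moves=[
    [[2,-3.3,0],[0,0,0],0.463],
    [[4,-6.6,0],[0,0,0],0.463],
    [[6,-10,0],[0,0,0],0.463],
    [[8,-13.3,0],[0,0,0],0.463],
    [[10,-16.6,0],[0,0,0],0.463],
    [[12,-20,0],[0,0,0],0.463],
    [[14.2,-23.5,1],[0,0,0],0.463],
    [[16.5,-27,2],[0,0,0],0.463],
    [[18.1,-30.2,4.3],[0,0,0],0.463],
    [[18.1,-30.2,4.3],[0,0,0],0.463],
  ],
)

```text
time: 1.77
tool_pos: [0.505, 0.0521, 0.1851]
ee_rot: [-3.139, 0.008, -0.035]
wrist_force: [-0.5, -0.6, -1.7]
width: 0.0435
```

Run:
```python
from h import *
plan([.507,.0485,.10],-.041)
for n in("side","top"):
    im=optics.snapshot(n); cv2.imwrite(f"pics/{n}1.png",im[:,:,::-1])
```

```text
t 1.7667 pos [0.505  0.0521 0.1851] rot [-3.1392  0.008  -0.0349] w 0.0435 F [-0.46 -0.63 -1.71]
shift cm [0.28 0.37 8.51] turn [-0.0023  0.008   0.0061]
```

Run:
```python
from h import *
plan([.507,.0485,.095],-.041)
```

```text
t 1.8667 pos [0.5046 0.0482 0.1881] rot [ 3.1409  0.0051 -0.0383] w 0.0435 F [-0.78 -0.33  0.19]
shift cm [ 0.29 -0.05  9.3 ] turn [0.0007 0.0051 0.0027]
```

View pics/side1.png

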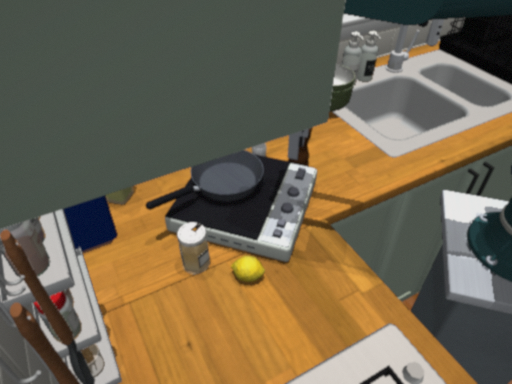

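View pics/top1.png

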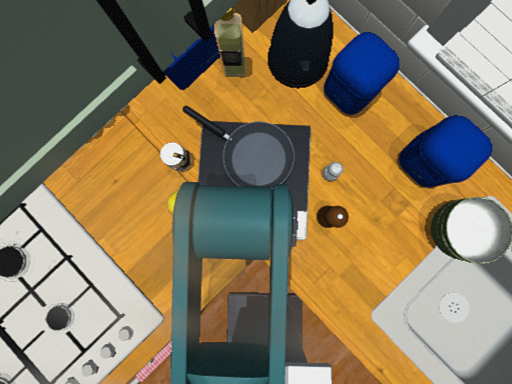

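apply_moves(
  moves=[
    [[0,0,1.5],[0,0,0],0.463],
    [[0,0,3],[0,0,0],0.463],
    [[0,0,4.5],[0,0,0],0.463],
    [[0,0,6],[0,0,0],0.463],
    [[0,0,7.5],[0,0,0],0.463],
    [[0,0,8.5],[0,0,0],0.463],
    [[0,0,9],[0,0,0],0.463],
    [[0,0,9],[0,0,0],0.463],
    [[0,0,9],[0,0,0],0.463],
    [[0,0,9],[0,0,0],0.463],
  ],
)

```text
time: 2.7
tool_pos: [0.5064, 0.0468, 0.1017]
ee_rot: [3.141, -0.002, -0.042]
wrist_force: [0.2, -0.2, -0.1]
width: 0.0436
```

Run:
```python
from h import *
plan([.507,.0485,.07],-.041)
im=optics.snapshot('side')
cv2.imwrite('pics/side2.png',im[:,:,::-1])
cv2.imwrite('pics/side2c.png',cv2.resize(im[120:240,220:340,::-1],None,fx=5,fy=5,interpolation=cv2.INTER_CUBIC))
plan([.507,.0485,.07],-.041)
```

```text
t 2.7 pos [0.5064 0.0468 0.1017] rot [ 3.1415e+00 -2.3000e-03 -4.1700e-02] w 0.0436 F [ 0.24 -0.22 -0.08]
shift cm [ 0.05 -0.17  3.17] turn [ 0.0001 -0.0023 -0.0007]
t 2.75 pos [0.5064 0.047  0.1017] rot [ 3.1415e+00 -2.4000e-03 -4.1400e-02] w 0.0435 F [ 0.64 -0.59 -0.83]
shift cm [ 0.04 -0.16  3.17] turn [ 0.0001 -0.0024 -0.0004]
```

View pics/side2c.png

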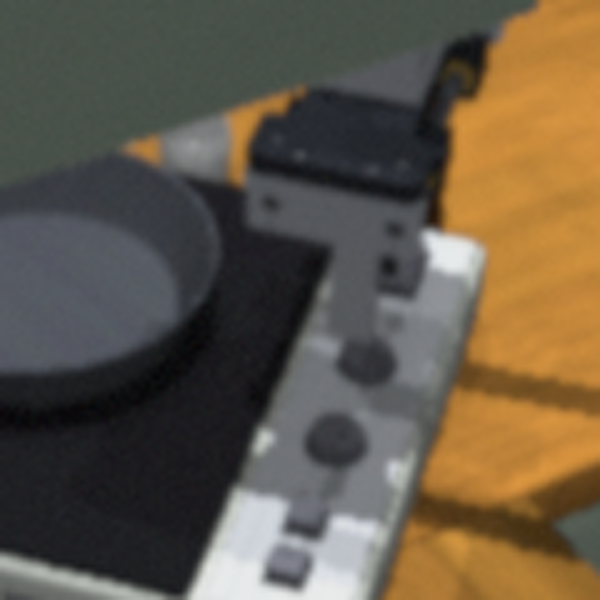

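Run:
```python
from h import *
# left-finger tip corners at pads +-8mm in x, thickness 12.5 in y
c=np.array([.5064,.047,.0877]);y=np.array([.041,1,0]);x=np.array([1,-.041,0])
P=[c+y*(d)+x*e for d in(.0218,.0343) for e in(-.008,.008)]
print(((proj('side',P)-[220,120]+.5)*5).round())
P=[c+y*-d+x*e for d in(.0218,.0343) for e in(-.008,.008)]
print(((proj('side',P)-[220,120]+.5)*5).round())
```

```text
[[365. 387.]
 [330. 379.]
 [358. 406.]
 [323. 397.]]
[[389. 325.]
 [355. 317.]
 [396. 307.]
 [362. 300.]]
```

Run:
```python
from h import *
im=cv2.imread('pics/side2.png')[140:215,265:325].astype(float)
im=np.clip(((im-20)/180),0,1)**.7*255
cv2.imwrite('pics/side2d.png',cv2.resize(im.astype(np.uint8),None,fx=8,fy=8,interpolation=cv2.INTER_NEAREST))
```

```text
(no output)
```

View pics/side2d.png

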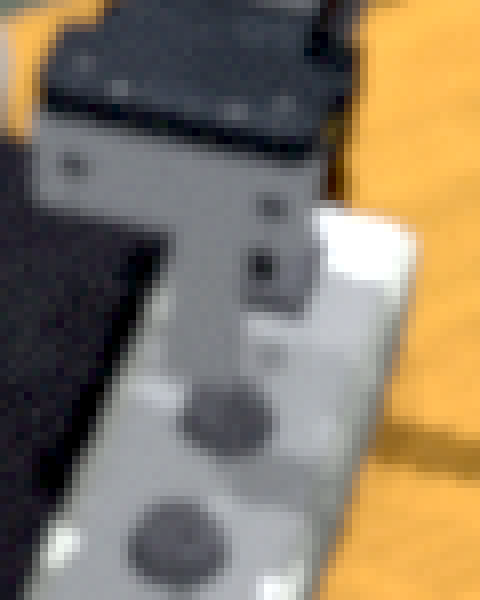

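Run:
```python
from h import *
print([a for a in dir(robot) if a[0]!='_'], robot.tips_ahead)
c=np.array([.5064,.047,0]);y=np.array([.041,1,0]);x=np.array([1,-.041,0]);z=np.array([0,0,1])
for name,pts in dict(bodyL=[c+y*.0885+x*e+z*.185 for e in(-.0375,.0375)],bodyR=[c-y*.0885+x*e+z*.185 for e in(-.0375,.0375)],tcp=[c+z*.1017,c+z*.0877],Ltip=[c+y*.028+z*.0877],Rtip=[c-y*.028+z*.0877]).items():
    print(name,((proj('side',pts)-[265,140]+.5)*8).round().tolist())
```

```text
['IKError', 'get_obs', 'tips_ahead'] 0.014
bodyL [[301.0, 374.0], [3.0, 308.0]]
bodyR [[451.0, -30.0], [190.0, -80.0]]
tcp [[220.0, 365.0], [216.0, 402.0]]
Ltip [[191.0, 467.0]]
Rtip [[241.0, 340.0]]
```

Run:
```python
from h import *
plan([.507,.0485,.07],-.041)
im=optics.snapshot('side')[:,:,::-1]
cv2.imwrite('pics/side3.png',im)
cv2.imwrite('pics/side3c.png',cv2.resize(im[100:220,220:340],None,fx=5,fy=5,interpolation=cv2.INTER_CUBIC))
c=np.array([.505,.0521,.171])
print(proj('side',[c+[0,.028,0],c-[0,.028,0]]))
im=cv2.imread('pics/side1.png')
cv2.imwrite('pics/side1c.png',cv2.resize(im[100:220,220:340],None,fx=5,fy=5,interpolation=cv2.INTER_CUBIC))
im=optics.snapshot('top')[:,:,::-1]
cv2.imwrite('pics/top3c.png',cv2.resize(im[160:260,180:330],None,fx=5,fy=5,interpolation=cv2.INTER_CUBIC))
```

```text
t 2.75 pos [0.5064 0.047  0.1017] rot [ 3.1415e+00 -2.4000e-03 -4.1400e-02] w 0.0435 F [ 0.64 -0.59 -0.83]
shift cm [ 0.04 -0.16  3.17] turn [ 0.0001 -0.0024 -0.0004]
[[291.46949305 170.56934108]
 [297.01594314 154.56148041]]
```

View pics/side3c.png

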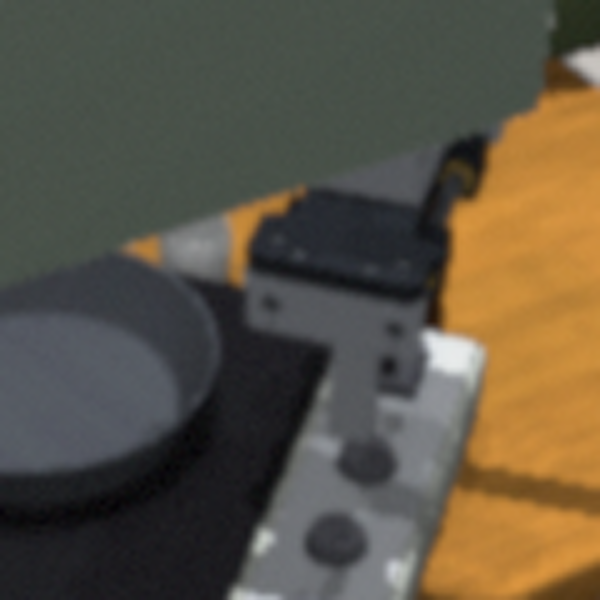

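View pics/side1c.png

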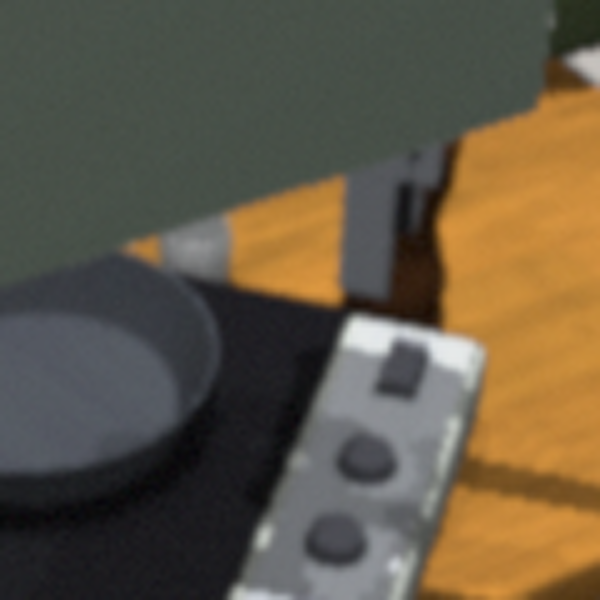

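View pics/top3c.png

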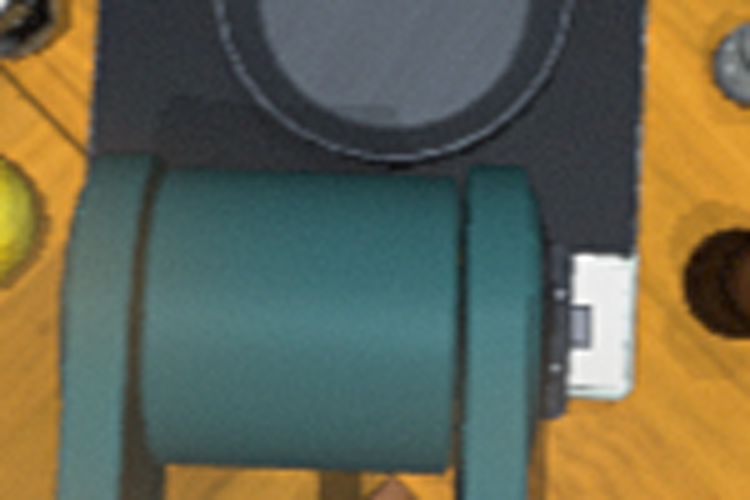

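Run:
```python
from h import *
for z in(.185,.21,.24): print(z,back('top',[[180+568/5,160+330/5],[180+568/5,160+245/5],[180+568/5,160+415/5]],z).round(4).tolist())
c=np.array([.5064,.047,0])
o=robot.get_obs();print(o['joint_positions'])
# side: plate bottom edge crop3c (248,270)-(418,300); +100
uv=np.array([[248,268],[418,298]])/5-.5+[220,100]
for z in(.185,.21,.24): print('plateedge',z,back('side',uv,z).round(3).tolist())
uv=np.array([[355,441]])/5-.5+[220,100]
for z in(.088,.1,.12): print('tip',z,back('side',uv,z).round(3).tolist())
```

```text
0.185 [[0.5005, -0.0457, 0.185], [0.5361, -0.0454, 0.185], [0.4653, -0.0459, 0.185]]
0.21 [[0.5007, -0.0435, 0.21], [0.5351, -0.0432, 0.21], [0.4667, -0.0437, 0.21]]
0.24 [[0.5009, -0.0408, 0.24], [0.5339, -0.0406, 0.24], [0.4683, -0.041, 0.24]]
[-1.85940327e-02  3.02523907e-02  1.61436669e+00 -1.14797681e-04
  1.49512747e+00  1.59337478e+00]
plateedge 0.185 [[0.56, 0.054, 0.185], [0.487, 0.054, 0.185]]
plateedge 0.21 [[0.552, 0.086, 0.21], [0.483, 0.085, 0.21]]
plateedge 0.24 [[0.543, 0.124, 0.24], [0.478, 0.123, 0.24]]
tip 0.088 [[0.51, 0.041, 0.088]]
tip 0.1 [[0.508, 0.054, 0.1]]
tip 0.12 [[0.505, 0.076, 0.12]]
```

apply_moves(
  moves=[
    [[0,-0.1,0.4],[0,0,0],0.463],
    [[0,-0.15,0.8],[0,0,0],0.463],
    [[0,-0.15,1.2],[0,0,0],0.463],
    [[0,-0.15,1.6],[0,0,0],0.463],
    [[0,-0.15,2.0],[0,0,0],0.463],
    [[0,-0.15,2.2],[0,0,0],0.463],
    [[0,-0.15,2.2],[0,0,0],0.463],
    [[0,-0.15,2.2],[0,0,0],0.463],
    [[0,-0.15,2.2],[0,0,0],0.463],
    [[0,-0.15,2.2],[0,0,0],0.463],
  ],
)

```text
time: 3.68
tool_pos: [0.5059, 0.0486, 0.0787]
ee_rot: [3.142, -0.001, -0.041]
wrist_force: [0.5, 0.3, -0.3]
width: 0.0435
```

Run:
```python
from h import *
plan([.507,.0485,.07],-.041)
im=optics.snapshot('side')[:,:,::-1]
cv2.imwrite('pics/side4.png',im)
cv2.imwrite('pics/side4c.png',cv2.resize(im[130:220,250:330],None,fx=6.5,fy=6.5,interpolation=cv2.INTER_CUBIC))
```

```text
t 3.6833 pos [0.5059 0.0486 0.0787] rot [ 3.1415e+00 -6.0000e-04 -4.1300e-02] w 0.0435 F [ 0.54  0.29 -0.29]
shift cm [0.11 0.01 0.87] turn [ 0.     -0.0006 -0.0003]
```

View pics/side4c.png

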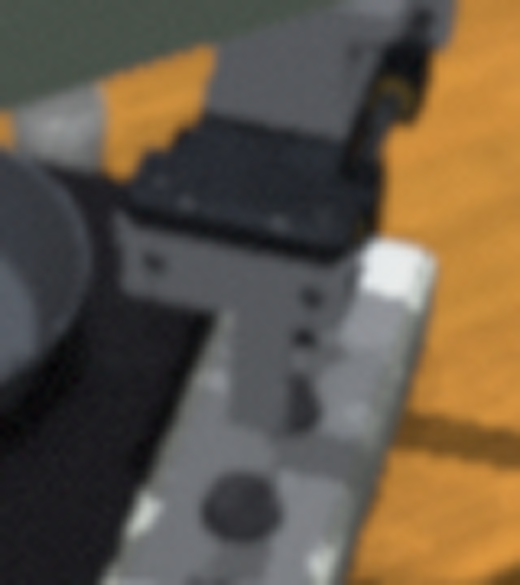

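apply_moves(
  moves=[
    [[0.05,0,0.05],[0,0,0],0.463],
    [[0.1,0,0.1],[0,0,0],0.463],
    [[0.1,0,0.15],[0,0,0],0.463],
    [[0.1,0,0.2],[0,0,0],0.463],
    [[0.1,0,0.25],[0,0,0],0.463],
    [[0.1,0,0.3],[0,0,0],0.463],
    [[0.1,0,0.35],[0,0,0],0.463],
    [[0.1,0,0.4],[0,0,0],0.463],
    [[0.1,0,0.4],[0,0,0],0.463],
    [[0.1,0,0.4],[0,0,0],0.463],
  ],
)

```text
time: 4.57
tool_pos: [0.5066, 0.0486, 0.0743]
ee_rot: [3.141, 0.0, -0.041]
wrist_force: [0.3, 0.3, 0.6]
width: 0.0436
```

apply_moves(
  moves=[
    [[0,0,0.03],[0,0,0],0.463],
    [[0,0,0.06],[0,0,0],0.463],
    [[0,0,0.09],[0,0,0],0.463],
    [[0,0,0.12],[0,0,0],0.463],
    [[0,0,0.15],[0,0,0],0.463],
    [[0,0,0.18],[0,0,0],0.463],
    [[0,0,0.2],[0,0,0],0.463],
    [[0,0,0.2],[0,0,0],0.463],
    [[0,0,0.2],[0,0,0],0.463],
    [[0,0,0.2],[0,0,0],0.463],
  ],
)

```text
time: 5.4
tool_pos: [0.5067, 0.0486, 0.0724]
ee_rot: [3.142, -0.0, -0.041]
wrist_force: [0.1, -0.6, 0.2]
width: 0.0433
```

Run:
```python
from h import *
plan([.507,.0485,.07],-.041)
im=optics.snapshot('side')[:,:,::-1]
cv2.imwrite('pics/side5.png',im)
cv2.imwrite('pics/side5c.png',cv2.resize(im[130:220,250:330],None,fx=6.5,fy=6.5,interpolation=cv2.INTER_CUBIC))
```

```text
t 5.4 pos [0.5067 0.0486 0.0724] rot [ 3.1416 -0.     -0.0412] w 0.0433 F [ 0.07 -0.6   0.21]
shift cm [0.03 0.01 0.24] turn [ 0.     -0.     -0.0002]
```

View pics/side5c.png

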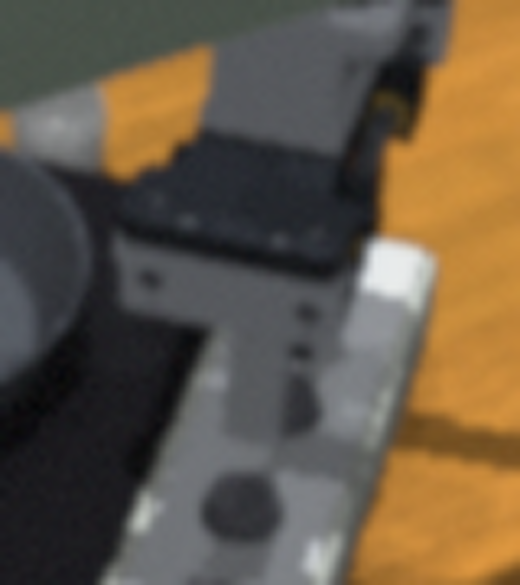

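Run:
```python
from h import *
from scipy.optimize import brentq
uv=[[288.3,197.5]]
z=brentq(lambda z:back('side',uv,z)[0,1]-(.0486+.0343),.0,.2);print(back('side',uv,z))
z=brentq(lambda z:back('side',uv,z)[0,1]-(.0486+.0218),.0,.2);print(back('side',uv,z))
```

```text
[[0.50640588 0.0829     0.09651979]]
[[0.50845778 0.0704     0.08452211]]
```

apply_moves(
  moves=[
    [[0,0,0.07],[0,0,0],0.463],
    [[0,0,0.14],[0,0,0],0.463],
    [[0,0,0.21],[0,0,0],0.463],
    [[0,0,0.28],[0,0,0],0.463],
    [[0,0,0.35],[0,0,0],0.463],
    [[0,0,0.42],[0,0,0],0.463],
    [[0,0,0.5],[0,0,0],0.463],
    [[0,0,0.6],[0,0,0],0.463],
    [[0,0,0.7],[0,0,0],0.463],
    [[0,0,0.7],[0,0,0],0.463],
  ],
)

```text
time: 6.28
tool_pos: [0.5065, 0.0486, 0.0651]
ee_rot: [3.141, 0.0, -0.041]
wrist_force: [-0.2, 0.4, 0.2]
width: 0.0438
```

Run:
```python
from h import *
plan([.507,.0485,.05],-.041)
im=optics.snapshot('side')[:,:,::-1]
cv2.imwrite('pics/side6.png',im)
cv2.imwrite('pics/side6c.png',cv2.resize(im[130:220,250:330],None,fx=6.5,fy=6.5,interpolation=cv2.INTER_CUBIC))
```

```text
t 6.2833 pos [0.5065 0.0486 0.0651] rot [ 3.1415e+00  4.0000e-04 -4.1200e-02] w 0.0438 F [-0.23  0.35  0.2 ]
shift cm [0.05 0.01 1.51] turn [ 0.0001  0.0004 -0.0002]
```

View pics/side6c.png

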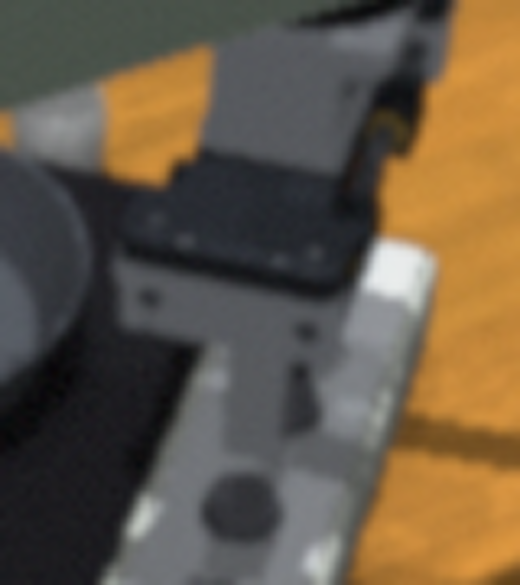

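apply_moves(
  moves=[
    [[0,0,0.1],[0,0,0],0.463],
    [[0,0,0.2],[0,0,0],0.463],
    [[0,0,0.3],[0,0,0],0.463],
    [[0,0,0.4],[0,0,0],0.463],
    [[0,0,0.5],[0,0,0],0.463],
    [[0,0,0.6],[0,0,0],0.463],
    [[0,0,0.7],[0,0,0],0.463],
    [[0,0,0.8],[0,0,0],0.463],
    [[0,0,0.9],[0,0,0],0.463],
    [[0,0,1.0],[0,0,0],0.463],
  ],
)

```text
time: 7.17
tool_pos: [0.5067, 0.0486, 0.0552]
ee_rot: [3.141, 0.0, -0.041]
wrist_force: [-1.1, -0.8, 0.1]
width: 0.0433
```

Run:
```python
from h import *
plan([.507,.0485,.05],-.041)
im=optics.snapshot('side')[:,:,::-1]
cv2.imwrite('pics/side7.png',im)
cv2.imwrite('pics/side7c.png',cv2.resize(im[160:230,260:320],None,fx=8,fy=8,interpolation=cv2.INTER_CUBIC))
```

```text
t 7.1667 pos [0.5067 0.0486 0.0552] rot [ 3.1414  0.     -0.0412] w 0.0433 F [-1.12 -0.77  0.05]
shift cm [0.03 0.01 0.52] turn [ 0.0002  0.     -0.0002]
```

View pics/side7c.png

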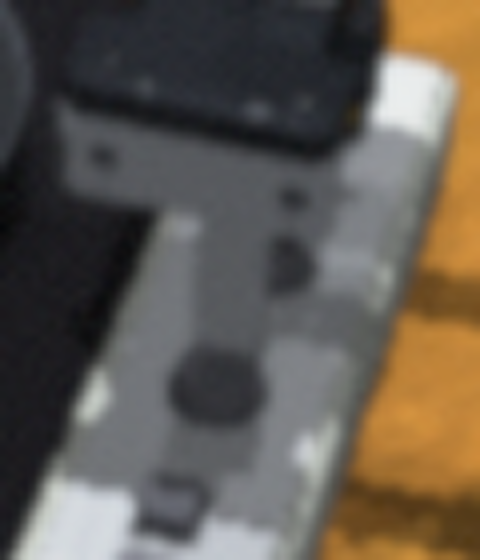

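apply_moves(
  moves=[
    [[0,0,0.1],[0,0,0],0.463],
    [[0,0,0.2],[0,0,0],0.463],
    [[0,0,0.3],[0,0,0],0.463],
    [[0,0,0.4],[0,0,0],0.463],
    [[0,0,0.5],[0,0,0],0.463],
    [[0,0,0.6],[0,0,0],0.463],
    [[0,0,0.7],[0,0,0],0.463],
    [[0,0,0.8],[0,0,0],0.463],
    [[0,0,0.9],[0,0,0],0.463],
    [[0,0,1.0],[0,0,0],0.463],
  ],
)

```text
time: 8.05
tool_pos: [0.5067, 0.0486, 0.0459]
ee_rot: [3.141, -0.0, -0.041]
wrist_force: [-2.0, 0.7, 6.8]
width: 0.0432
```

Run:
```python
from h import *
plan([.507,.0485,.05],-.041)
im=optics.snapshot('side')[:,:,::-1]
cv2.imwrite('pics/side8.png',im)
cv2.imwrite('pics/side8c.png',cv2.resize(im[160:230,260:320],None,fx=8,fy=8,interpolation=cv2.INTER_CUBIC))
for z in(.062,.072,.082,.092):
  print(z,((proj('side',[[.5+e,.083,z] for e in(0,.016)])-[260,160]+.5)*8).round().tolist())
```

```text
t 8.05 pos [0.5067 0.0486 0.0459] rot [ 3.1415e+00 -2.0000e-04 -4.1100e-02] w 0.0432 F [-1.96  0.73  6.83]
shift cm [ 0.03  0.01 -0.41] turn [ 0.0001 -0.0002 -0.0001]
0.062 [[245.0, 398.0], [189.0, 387.0]]
0.072 [[248.0, 373.0], [191.0, 361.0]]
0.082 [[250.0, 347.0], [193.0, 336.0]]
0.092 [[252.0, 321.0], [195.0, 309.0]]
```

View pics/side8c.png

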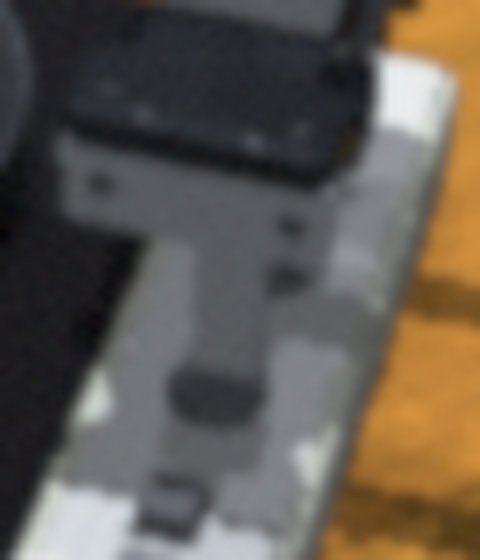

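Run:
```python
from h import *
a=[]
for k in(7,8):
    im=cv2.imread(f'pics/side{k}.png')[185:220,272:304].astype(float)
    im=np.clip((im-30)/110,0,1)*255
    a.append(cv2.resize(im.astype(np.uint8),None,fx=12,fy=12,interpolation=cv2.INTER_CUBIC))
cv2.imwrite('pics/cmp.png',np.hstack(a))
print(back('side',[[288,206]],.058),back('side',[[288,206]],.062),back('side',[[288,206]],.073))
```

```text
[[0.50754654 0.07017986 0.058     ]] [[0.50689537 0.07418163 0.062     ]] [[0.50510464 0.08518648 0.073     ]]
```

View pics/cmp.png

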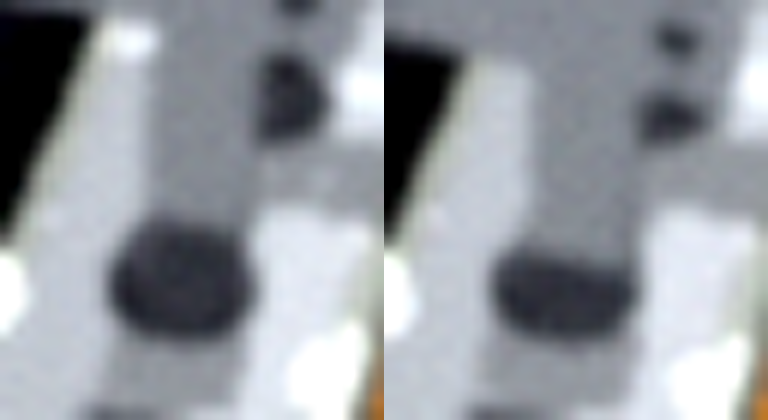

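apply_moves(
  moves=[
    [[0,0,0.05],[0,0,0],0.463],
    [[0,0,0.1],[0,0,0],0.463],
    [[0,0,0.15],[0,0,0],0.463],
    [[0,0,0.2],[0,0,0],0.463],
    [[0,0,0.2],[0,0,0],0.463],
    [[0,0,0.2],[0,0,0],0.463],
    [[0,0,0.2],[0,0,0],0.463],
    [[0,0,0.2],[0,0,0],0.463],
    [[0,0,0.2],[0,0,0],0.463],
    [[0,0,0.2],[0,0,0],0.463],
  ],
)

```text
time: 8.93
tool_pos: [0.5067, 0.0486, 0.0444]
ee_rot: [3.141, -0.0, -0.041]
wrist_force: [-2.7, 0.7, 6.8]
width: 0.0434
```

Run:
```python
from h import *
plan([.507,.0485,.05],-.041)
print(robot.get_obs()['wrist_torque'])
im=optics.snapshot('side')[:,:,::-1]
cv2.imwrite('pics/side9.png',im)
a=[]
for k in(7,9):
    im=cv2.imread(f'pics/side{k}.png')[175:220,272:304].astype(float)
    im=np.clip((im-30)/110,0,1)*255
    a.append(cv2.resize(im.astype(np.uint8),None,fx=12,fy=12,interpolation=cv2.INTER_CUBIC))
cv2.imwrite('pics/cmp9.png',np.hstack(a))
```

```text
t 8.9333 pos [0.5067 0.0486 0.0444] rot [ 3.1414e+00 -4.0000e-04 -4.1200e-02] w 0.0434 F [-2.73  0.65  6.83]
shift cm [ 0.03  0.01 -0.56] turn [ 0.0002 -0.0004 -0.0002]
[0.01152891 0.63966927 0.02322369]
```

View pics/cmp9.png

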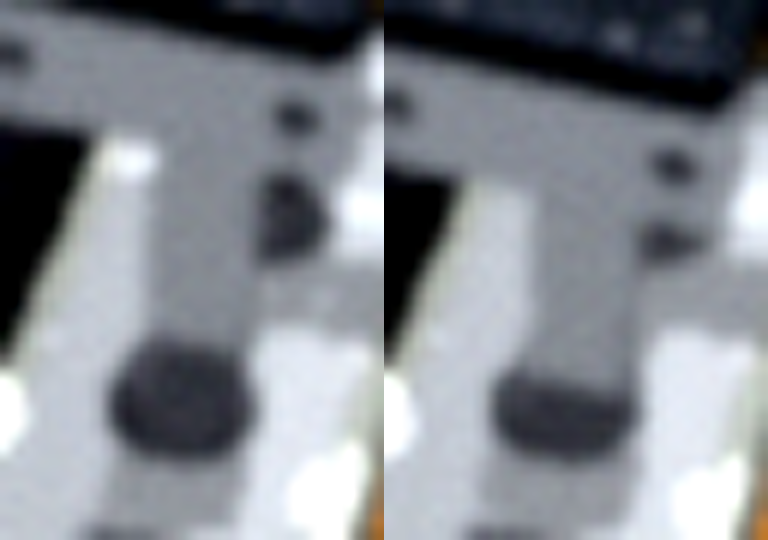

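Run:
```python
from h import *
np.set_printoptions(linewidth=200)
for k in(6,7,8,9):
    im=cv2.imread(f'pics/side{k}.png').mean(2).round().astype(int)
    print(k);print(im[201:216,279:295])
```

```text
6
[[117 117 117 117 116 113 112 109 108 106 101  97  93  90  96 104]
 [117 119 117 116 110 102  97  94  91  89  91  90  91  96 103 114]
 [117 116 116 109  95  81  74  68  65  64  68  74  85  96 110 121]
 [118 116 111  96  77  65  62  54  53  53  54  62  75  97 115 125]
 [118 113 101  81  67  62  58  53  53  51  53  54  66  93 119 127]
 [115 109  90  67  62  61  58  52  51  51  50  55  63  88 113 127]
 [115 102  72  58  56  56  56  53  52  52  51  54  60  78 104 124]
 [115  99  64  50  53  53  54  50  52  51  52  55  62  70  96 122]
 [114  99  64  47  50  53  54  54  53  53  53  55  55  68  93 122]
 [116 102  75  53  46  51  53  52  53  53  52  52  56  71 101 125]
 [117 110  93  68  52  51  52  52  51  52  50  52  63  87 113 128]
 [117 114 105  83  66  58  57  53  51  54  55  61  76 102 121 130]
 [117 117 109  95  85  78  76  73  70  69  75  81  90 109 125 131]
 [117 115 109 100  93  94  91  89  87  88  92  94 102 117 128 130]
 [117 116 107  97  95  96  94  94  95  94  95  99 111 124 130 130]]
7
[[119 118 119 116 111  98  92  90  91  88  89  91  88  88  92  99]
 [119 118 117 116 107  
[... 2231 characters left out ...]
  89  90  90  85  85 105 124]
 [117 110  91  72  69  75  76  77  81  85  87  87  83  82 103 125]
 [116 103  74  62  61  61  60  63  66  68  74  76  74  78 100 124]
 [115 101  69  59  59  56  52  54  54  57  58  62  62  69  98 125]
 [116 100  66  55  55  53  53  52  53  52  52  52  54  66  94 122]
 [115 102  71  53  51  52  53  53  52  53  53  54  57  73 101 127]
 [118 106  83  62  53  51  51  52  52  53  53  53  65  89 112 127]
 [116 109  94  80  66  61  59  57  56  57  58  64  77  97 115 129]
 [114 106  97  91  85  80  78  75  69  72  75  81  87  99 113 128]
 [112 103  97  94  93  93  92  89  88  89  92  93  96 102 114 129]
 [111 101  97  95  96  97  96  97  94  97  96  97  99 106 120 129]]
```

apply_moves(
  moves=[
    [[0,0,0.05],[0,0,0],0.463],
    [[0,0,0.1],[0,0,0],0.463],
    [[0,0,0.1],[0,0,0],0.463],
    [[0,0,0.15],[0,0,0],0.463],
    [[0,0,0.15],[0,0,0],0.463],
    [[0,0,0.15],[0,0,0],0.463],
    [[0,0,0.15],[0,0,0],0.463],
    [[0,0,0.15],[0,0,0],0.463],
    [[0,0,0.15],[0,0,0],0.463],
    [[0,0,0.15],[0,0,0],0.463],
  ],
)

```text
time: 9.82
tool_pos: [0.5068, 0.0486, 0.0442]
ee_rot: [3.141, -0.001, -0.041]
wrist_force: [-5.2, 0.4, 12.5]
width: 0.0434
```

apply_moves(
  moves=[
    [[0,0,0],[0,0,0],0.463],
    [[0,0,0],[0,0,0],0.463],
    [[0,0,0],[0,0,0],0.463],
    [[0,0,0],[0,0,0],0.463],
    [[0,0,0],[0,0,0],0.463],
    [[0,0,0],[0,0,0],0.463],
    [[0,0,0],[0,0,0],0.463],
    [[0,0,0],[0,0,0],0.463],
    [[0,0,0],[0,0,0],0.463],
    [[0,0,0],[0,0,0],0.463],
  ],
)

```text
time: 10.65
tool_pos: [0.5068, 0.0486, 0.0443]
ee_rot: [3.141, -0.001, -0.041]
wrist_force: [-6.5, -0.2, 13.2]
width: 0.0436
```

apply_moves(
  moves=[
    [[0,0,0],[0,0,0],0.463],
    [[0,0,0],[0,0,0],0.463],
    [[0,0,0],[0,0,0],0.463],
    [[0,0,0],[0,0,0],0.463],
    [[0,0,0],[0,0,0],0.463],
    [[0,0,0],[0,0,0],0.463],
    [[0,0,0],[0,0,0],0.463],
    [[0,0,0],[0,0,0],0.463],
    [[0,0,0],[0,0,0],0.463],
    [[0,0,0],[0,0,0],0.463],
  ],
)

```text
time: 11.48
tool_pos: [0.5068, 0.0486, 0.0443]
ee_rot: [3.141, -0.001, -0.041]
wrist_force: [-5.4, -0.6, 13.7]
width: 0.0435
```

apply_moves(
  moves=[
    [[0,0,0],[0,0,0],0.463],
    [[0,0,0],[0,0,0],0.463],
    [[0,0,0],[0,0,0],0.463],
    [[0,0,0],[0,0,0],0.463],
    [[0,0,0],[0,0,0],0.463],
    [[0,0,0],[0,0,0],0.463],
    [[0,0,0],[0,0,0],0.463],
    [[0,0,0],[0,0,0],0.463],
    [[0,0,0],[0,0,0],0.463],
    [[0,0,0],[0,0,0],0.463],
  ],
)

```text
time: 12.32
tool_pos: [0.5068, 0.0486, 0.0442]
ee_rot: [3.141, -0.001, -0.041]
wrist_force: [-5.6, -0.0, 13.1]
width: 0.0436
```

apply_moves(
  moves=[
    [[0,0,0],[0,0,0],0.463],
    [[0,0,0],[0,0,0],0.463],
    [[0,0,0],[0,0,0],0.463],
    [[0,0,0],[0,0,0],0.463],
    [[0,0,0],[0,0,0],0.463],
    [[0,0,0],[0,0,0],0.463],
    [[0,0,0],[0,0,0],0.463],
    [[0,0,0],[0,0,0],0.463],
    [[0,0,0],[0,0,0],0.463],
    [[0,0,0],[0,0,0],0.463],
  ],
)

```text
time: 13.15
tool_pos: [0.5068, 0.0486, 0.0442]
ee_rot: [3.141, -0.001, -0.041]
wrist_force: [-5.4, 0.7, 13.1]
width: 0.0435
```

Run:
```python
from h import *
plan([.507,.0485,.10],-.041)
np.set_printoptions(linewidth=200)
im=optics.snapshot('side')[:,:,::-1]
cv2.imwrite('pics/side10.png',im)
cv2.imwrite('pics/side10c.png',cv2.resize(im[160:230,260:320],None,fx=8,fy=8,interpolation=cv2.INTER_CUBIC))
print(im.mean(2).round().astype(int)[201:216,279:295])
```

```text
t 13.15 pos [0.5068 0.0486 0.0442] rot [ 3.1414e+00 -8.0000e-04 -4.1100e-02] w 0.0435 F [-5.35  0.69 13.05]
shift cm [ 0.03  0.01 -5.58] turn [ 0.0002 -0.0008 -0.0001]
[[119 120 120 118 112  98  92  91  91  91  90  90  89  87  91  97]
 [119 119 119 117 110  97  92  91  91  92  91  90  88  87  92 103]
 [119 118 118 114 103  94  92  91  90  91  91  89  88  86  95 111]
 [117 118 116 109  95  90  90  91  90  91  92  92  85  87 101 118]
 [120 116 107  92  83  85  87  87  89  91  91  90  85  84 105 124]
 [117 109  90  75  73  74  76  79  83  84  88  87  84  83 101 125]
 [118 103  76  64  61  61  62  64  68  70  74  76  75  77 101 124]
 [116 101  67  62  57  54  54  54  55  55  59  62  63  70  97 124]
 [116  99  67  56  54  51  51  50  52  53  52  54  55  66  95 123]
 [114 102  71  53  52  52  52  53  53  55  52  53  55  71 101 127]
 [117 106  83  62  51  52  50  55  53  54  53  55  65  88 113 127]
 [116 109  95  81  67  62  60  56  56  57  59  64  75  97 117 129]
 [114 106  97  92  85  79  77  74  72  71  77  80  87  98 113 129]
 [112 102  97  95  93  94  93  91  88  90  92  94  96 101 113 128]
 [111 102  95  96  97  97  97  96  95  96  97  98  99 105 120 129]]
```

View pics/side10c.png

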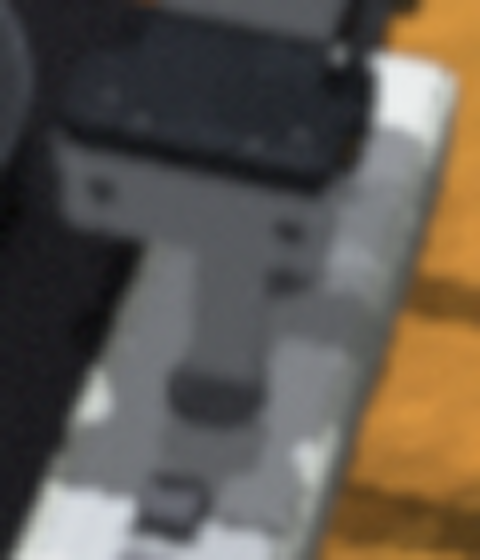

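apply_moves(
  moves=[
    [[0,0,-0.5],[0,0,0],0.463],
    [[0,0,-1.5],[0,0,0],0.463],
    [[0,0,-3],[0,0,0],0.463],
    [[0,0,-4.5],[0,0,0],0.463],
    [[0,0,-6],[0,0,0],0.463],
    [[0,0,-7],[0,0,0],0.463],
    [[0,0,-7.5],[0,0,0],0.463],
    [[0,0,-7.5],[0,0,-0.1],0.2],
    [[0,0,-7.5],[0,0,-0.2],0],
    [[0,0,-7.5],[0,0,-0.3],0],
  ],
)

```text
time: 14.03
tool_pos: [0.5064, 0.0486, 0.1163]
ee_rot: [-3.141, 0.001, 0.264]
wrist_force: [-0.5, -0.1, -0.6]
width: 0.0267
```

Run:
```python
from h import *
plan([.503,-.0495,.12],1.53)
np.set_printoptions(linewidth=200)
im=optics.snapshot('side')[:,:,::-1]
cv2.imwrite('pics/side11.png',im)
cv2.imwrite('pics/side11c.png',cv2.resize(im[130:220,250:330],None,fx=6.5,fy=6.5,interpolation=cv2.INTER_CUBIC))
```

```text
t 14.0333 pos [0.5064 0.0486 0.1163] rot [-3.1414e+00  8.0000e-04  2.6370e-01] w 0.0267 F [-0.52 -0.12 -0.6 ]
shift cm [-2.89  9.38 -0.37] turn [-7.0000e-04  6.0000e-04 -1.2663e+00]
```

View pics/side11c.png

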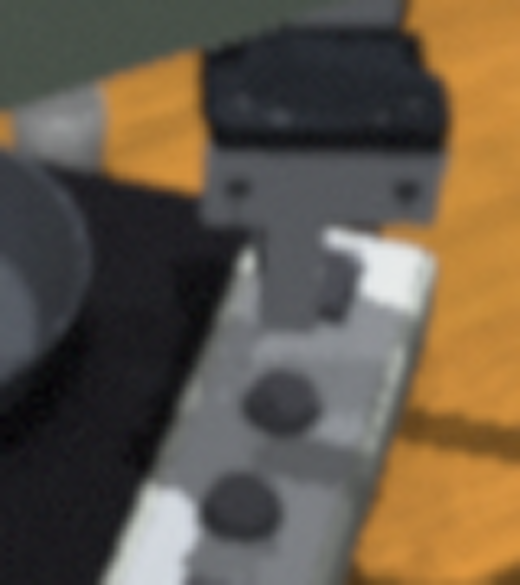

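apply_moves(
  moves=[
    [[-0.3,0.9,-1],[0,0,-0.12],0],
    [[-0.6,1.9,-1],[0,0,-0.24],0],
    [[-0.9,2.8,-1],[0,0,-0.36],0],
    [[-1.2,3.8,-1],[0,0,-0.48],0],
    [[-1.5,4.7,-1],[0,0,-0.6],0],
    [[-1.7,5.6,-1],[0,0,-0.72],0],
    [[-2,6.6,-1],[0,0,-0.84],0],
    [[-2.3,7.5,-1],[0,0,-0.96],0],
    [[-2.6,8.5,-1],[0,0,-1.08],0],
    [[-2.9,9.4,-1],[0,0,-1.2],0],
  ],
)

```text
time: 14.92
tool_pos: [0.5023, -0.0502, 0.1261]
ee_rot: [-3.14, 0.0, 1.462]
wrist_force: [-0.3, -0.0, -0.0]
width: 0.0005
```

Run:
```python
from h import *
plan([.503,-.0495,.09],1.53)
print(robot.get_obs()['joint_positions'])
for n in('side','top'):
  im=optics.snapshot(n)[:,:,::-1]
  cv2.imwrite(f'pics/{n}12.png',im)
  cc=im[120:220,250:350] if n=='side' else im[180:270,210:340]
  cv2.imwrite(f'pics/{n}12c.png',cv2.resize(cc,None,fx=5.5,fy=5.5,interpolation=cv2.INTER_CUBIC))
plan([.503,-.0495,.09],1.53)
```

```text
t 14.9167 pos [ 0.5023 -0.0502  0.1261] rot [-3.1404e+00  1.0000e-04  1.4625e+00] w 0.0005 F [-0.29 -0.   -0.03]
shift cm [0.08 0.06 3.61] turn [-0.0012  0.     -0.0675]
[-2.11790772e-01  1.08147997e-02  1.58414253e+00 -1.77009516e-04
  1.54777488e+00 -1.03454900e-01]
t 15.0167 pos [ 0.5023 -0.0507  0.1261] rot [-3.1404e+00  4.0000e-04  1.4550e+00] w 0.0008 F [-0.12  0.03 -0.24]
shift cm [0.12 0.06 3.61] turn [-0.0012  0.0003 -0.075 ]
```

View pics/side12c.png

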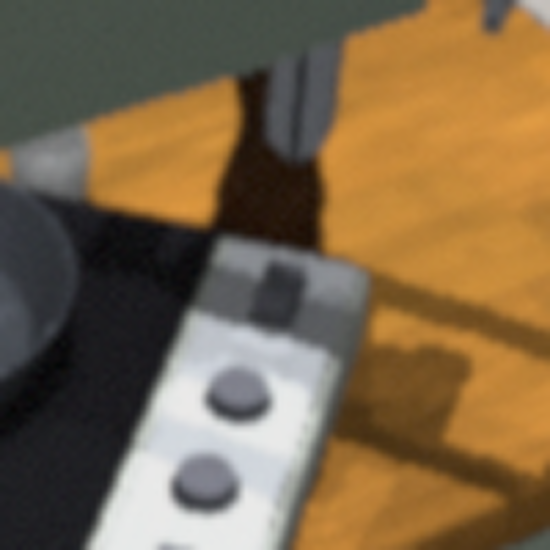

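View pics/top12c.png

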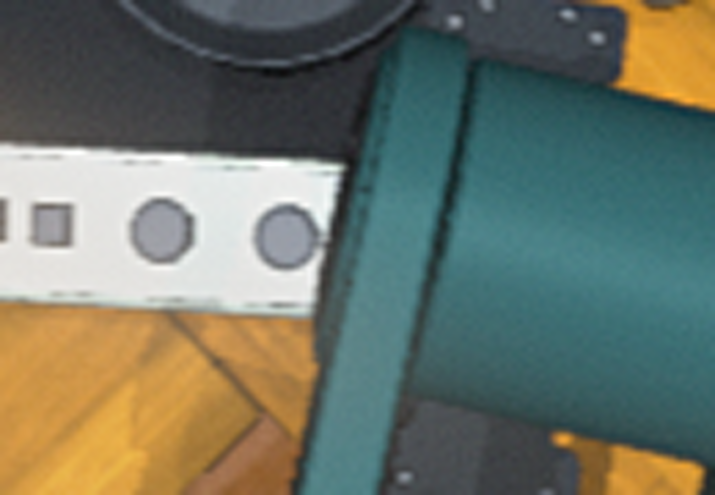

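Run:
```python
from h import *
c=np.array([.5023,-.0502,0])
for z in(.112,.138): print(z,proj('side',[c+[e,d,z] for e,d in((0,-.008),(0,.008),(.0125,.008),(-.0125,.008))]).round(1).tolist())
print(proj('side',[[.503,-.0495,.062],[.503,-.0495+.008,.062]]))
```

```text
0.112 [[303.3, 154.1], [302.0, 158.0], [296.8, 157.1], [307.2, 159.0]]
0.138 [[304.2, 145.3], [302.9, 149.2], [297.6, 148.3], [308.2, 150.2]]
[[300.59171748 172.25186666]
 [299.94405969 174.27825203]]
```

apply_moves(
  moves=[
    [[0.1,0.05,0.7],[0,0,-0.03],0],
    [[0.1,0.05,1.5],[0,0,-0.07],0],
    [[0.1,0.05,2.3],[0,0,-0.07],0],
    [[0.1,0.05,3.1],[0,0,-0.07],0],
    [[0.1,0.05,3.9],[0,0,-0.07],0],
    [[0.1,0.05,4.7],[0,0,-0.07],0],
    [[0.1,0.05,5.5],[0,0,-0.07],0],
    [[0.1,0.05,6.2],[0,0,-0.07],0],
    [[0.1,0.05,6.2],[0,0,-0.07],0],
    [[0.1,0.05,6.2],[0,0,-0.07],0],
  ],
)

```text
time: 15.85
tool_pos: [0.503, -0.0487, 0.0643]
ee_rot: [-3.14, -0.0, 1.528]
wrist_force: [-0.4, -0.1, -0.4]
width: 0.0
```

Run:
```python
from h import *
plan([.503,-.0495,.044],1.53)
im=optics.snapshot('side')[:,:,::-1]
cv2.imwrite('pics/side13.png',im)
cv2.imwrite('pics/side13c.png',cv2.resize(im[130:220,260:340],None,fx=6.5,fy=6.5,interpolation=cv2.INTER_CUBIC))
```

```text
t 15.85 pos [ 0.503  -0.0487  0.0643] rot [-3.1405e+00 -1.0000e-04  1.5285e+00] w 0.0 F [-0.42 -0.06 -0.45]
shift cm [-0.08  0.01  2.03] turn [-0.0011 -0.0001 -0.0015]
```

View pics/side13c.png

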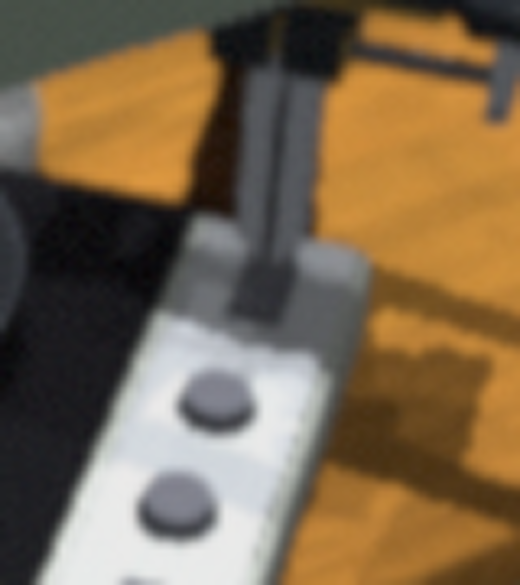

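Fingers are shut right above the long key (tip at crop ~(268,260)); both round keys are up. Going down to press.

apply_moves(
  moves=[
    [[0,0,0.3],[0,0,0],0],
    [[0,0,0.6],[0,0,0],0],
    [[0,0,0.9],[0,0,0],0],
    [[0,0,1.2],[0,0,0],0],
    [[0,0,1.4],[0,0,0],0],
    [[0,0,1.6],[0,0,0],0],
    [[0,0,1.7],[0,0,0],0],
    [[0,0,1.8],[0,0,0],0],
    [[0,0,1.9],[0,0,0],0],
    [[0,0,1.9],[0,0,0],0],
  ],
)

```text
time: 16.73
tool_pos: [0.5032, -0.0487, 0.0458]
ee_rot: [-3.141, 0.0, 1.529]
wrist_force: [-1.0, -0.1, 1.9]
width: 0.0006
```

apply_moves(
  moves=[
    [[0,0,0.1],[0,0,0],0],
    [[0,0,0.15],[0,0,0],0],
    [[0,0,0.2],[0,0,0],0],
    [[0,0,0.25],[0,0,0],0],
    [[0,0,0.3],[0,0,0],0],
    [[0,0,0.3],[0,0,0],0],
    [[0,0,0.3],[0,0,0],0],
    [[0,0,0.3],[0,0,0],0],
    [[0,0,0.3],[0,0,0],0],
    [[0,0,0.3],[0,0,0],0],
  ],
)

```text
time: 17.57
tool_pos: [0.5033, -0.0488, 0.0443]
ee_rot: [3.141, 0.0, 1.529]
wrist_force: [-4.2, 0.4, 9.0]
width: 0.0003
```

apply_moves(
  moves=[
    [[0,0,-0.3],[0,0,0],0],
    [[0,0,-1],[0,0,0],0],
    [[0,0,-2.5],[0,0,0],0],
    [[0,0,-4],[0,0,0],0],
    [[0,0,-6],[0,0,0],0],
    [[0,0,-8],[0,0,0],0],
    [[0,0,-10],[0,0,0],0],
    [[0,0,-12],[0,0,0],0],
    [[0,0,-13],[0,0,0],0],
    [[0,0,-13],[0,0,0],0],
  ],
)

```text
time: 18.4
tool_pos: [0.5051, -0.0491, 0.1759]
ee_rot: [3.136, 0.001, 1.529]
wrist_force: [-0.4, 0.4, 0.8]
width: 0.0004
```

Run:
```python
from h import *
plan([.503,-.0495,.044],1.53)
im=optics.snapshot('side')[:,:,::-1]
cv2.imwrite('pics/side14.png',im)
a=cv2.imread('pics/side12.png')[155:220,265:320];b=im[155:220,265:320]
cv2.imwrite('pics/cmp14.png',cv2.resize(np.hstack([a,b]),None,fx=7,fy=7,interpolation=cv2.INTER_CUBIC))
```

```text
t 18.4 pos [ 0.5051 -0.0491  0.1759] rot [3.1356e+00 1.1000e-03 1.5288e+00] w 0.0004 F [-0.43  0.4   0.84]
shift cm [-0.03 -0.29 13.19] turn [ 0.006   0.0011 -0.0012]
```

View pics/cmp14.png

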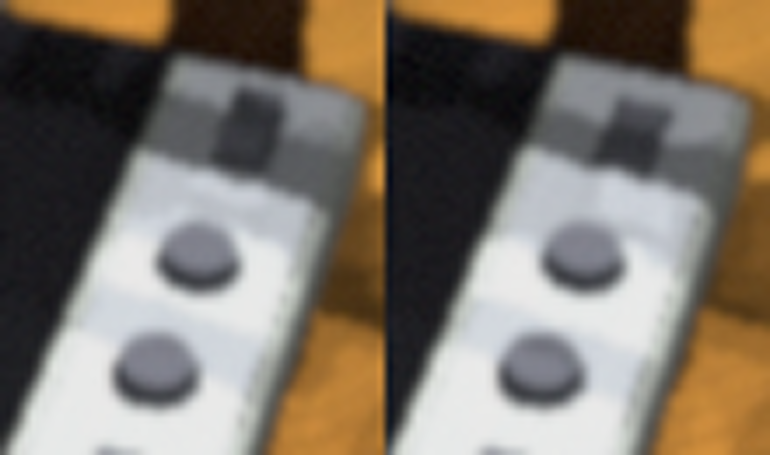

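View pics/side14.png

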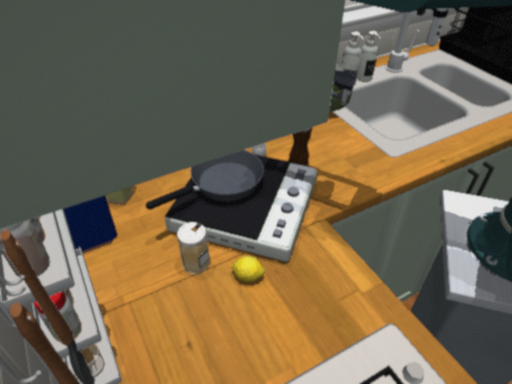

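apply_moves(
  moves=[
    [[0,0,0],[0,0,0],0],
    [[0,0,0],[0,0,0],0],
    [[0,0,0],[0,0,0],0],
    [[0,0,0],[0,0,0],0],
    [[0,0,0],[0,0,0],0],
    [[0,0,0],[0,0,0],0],
    [[0,0,0],[0,0,0],0],
    [[0,0,0],[0,0,0],0],
    [[0,0,0],[0,0,0],0],
    [[0,0,0],[0,0,0],0],
  ],
)

```text
time: 19.28
tool_pos: [0.5033, -0.0487, 0.1729]
ee_rot: [3.142, 0.0, 1.529]
wrist_force: [-0.4, 0.4, -0.1]
width: 0.0002
```

Run:
```python
from h import *
plan([.503,-.0495,.044],1.53)
print(job.close_job())
```

```text
t 19.2833 pos [ 0.5033 -0.0487  0.1729] rot [3.1415e+00 1.0000e-04 1.5288e+00] w 0.0002 F [-0.44  0.39 -0.07]
shift cm [-0.08 -0.03 12.89] turn [ 0.0001  0.0001 -0.0012]
the job is handed in; nothing more can be done
None
```

I pressed both round lock keys to their stop together and held them for about 3.3 s at around 13 N. I then let them up and pressed the long key to its stop (9 N) with the fingers shut and the gripper turned 90° to clear the pepper mill. I lifted clear and handed the job in at 19.3 s; no verdict was reported.

**Last checks:** The final side pictures show the long key about 5 mm lower than before and both round keys up. The pan, the salt shaker, the jar, the lemon and the mill look unmoved by eye. The wrist force was about zero, with nothing touched. I did not measure the square keys; the fingers stayed clear of them throughout.

**What disagreed:** The real fingertips sat about 26 mm higher than `tool_pos` plus `tips_ahead` gave. I met the keys at a reported TCP height of about 50 mm instead of 76 mm. The side camera showed the same offset, so I went down by force and camera instead of by the nominal height.

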